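# Index the collet carousel and lock it

## Robot

A 6-joint arm with a two-finger parallel gripper is mounted at the origin on a cart in front of the work surface, level with it; the furniture and walls round the work are solid. World frame = base frame: x ahead of the robot, y to its left, z up, the work surface at z = 0. Lengths are in mm, angles in rad, forces in N, time in s.
With the tool pointing down it reaches from about 275 to 750 mm from the base axis. Payload 10.2 kg.
Tool frame: the origin (TCP) lies at the very end of the fingers, on their centre line; the grasp point (between the pads) lies 19 mm behind it; z points along the fingers, y is the line along which they close (so a half turn about z gives the same grasp; the last joint's range is limited). The gripper opens to 85 mm and grips with 20 to 120 N. Pads are 22 mm wide; open, the fingers measure 114 mm over their backs; the gripper's body (76 mm by 85 mm) begins 54 mm behind the grasp point. The pads swing forward as they close: fully open they stand 13 mm farther back than shut.
Start: joints at [-1.545, 0.313, 1.498, -0, 1.331, -0.223], TCP at [129.263, -508.844, 231.294] pointing down, gripper open.
Joint ranges: [-2.94, 2.94], [-0.97, 2.17], [0.19, 2.56], [-1.23, 4.37], [0.02, 3.11], [-2.88, 2.88]. Speed limits (rad/s): [2.39, 2.39, 3.01, 3.14, 3.14, 3.14].

## Interface

Orientations are given as a unit quaternion [x, y, z, w].
In Python, from workcell import observe, viewer, finish_job gives the robot as it stands.
- The arm moves only by the tool carry_out, never from a script. Its argument "series" is a list that holds one entry, the list of rows, each a list of 7 numbers: the opening, from -1 (shut) to 1 (fully open), then the shift along the tool's x, y, z as a fraction of full scale, then the turn, a rotation vector about the tool's x, y, z as a fraction of full scale. A call has 1 to 5 rows; each row is the pose to reach, as a shift and turn from the pose commanded when the call began, along the tool's axes at that moment; what a row does not reach only later rows make up. Full scale, the value 1, is 0.3 m for a shift and 90 degrees for a turn. A row lasts 1/12 s, in which the tool goes at most 41.7 mm and 7.16 degrees, less where a joint would pass 70% of its speed; a pose out of reach is approached as far as the arm can. A call with a number of a shift or a turn outside -1 to 1 is refused whole. A call with a gripper value outside its range is refused whole. The fingers move at their own pace and stop on an object; "squeeze" is the grip in N (left out, the last holds). Time passes only in rows, so rows that repeat a pose let the fingers close. It gives the time, the measured TCP pose, the force, the opening and the grip force at its end, in the units of the state.
- observe(): the state, without advancing time (a new reading comes with each control period).
- viewer.grab_frame(name): name is "scene" or "top" or "wrist"; returns a dict with "pixels" (420x560x3 uint8, red, green, blue), "vfov" (degrees; the focal length in pixels is half the picture's height over the tangent of half this angle, whatever the lens; pixels are square), "cx", "cy" (the principal point, pixels), "k1" (the pictures are not rectified: a ray, as slopes to the right and down, at radius r is drawn at 1 + k1 r^2 times it, then the intrinsics apply), "origin" and "orientation" of the camera in the world; the wrist camera has in their place "mount" (4x4, takes a point from camera to tool coordinates, whose origin is the TCP and whose axes are the flange's). Camera axes: x right, y up, looking along -z (the intrinsics and any distortion apply to the point x, -y, -z); pixel columns grow to the right and rows downward; lengths in mm; the calibration is good to about 2 mm. A picture is of the moment at which its call begins: read the wrist's pose just before it. There is no depth.
- finish_job(): hands the job in; it is judged then, once.
Trained networks look in a picture, given as the dict that the camera call returned (one of the last four; its "shot" number tells which), for a name from the list of things; names that differ only in an ending like _2 or _b are one class to them, and where a whole thing is asked for, a point or a joint stands for the part that bears it (a point fixed in the world has none). Each returns a list of dicts, best first, with "conf" (0 to 1); they miss things now and then, are a little off and sometimes report something else, mostly with a low value. They report only what shows in the picture. A call takes as long as a camera call.
- viewer.masks_of(picture, label): "region" (420x560 bool, what is visible of it) and "at" ([column, row] in pixels, amid what is visible of it).
The state is a dict: "t": time; "qpos": joint angles; "qd": joint speeds; "joint_torque": joint torques, N m; "position": TCP position; "tcp_rot": TCP orientation; "force": force on the tool from outside, world axes, zero at the start; "torque": the same for the moment, N m; "gripper_width": opening from 0.0 (shut) to 1.0 (fully open); "grasp_force": force on a finger pad.
Only numpy, scipy, OpenCV 4.12 (cv2) and the standard library are available. Lean on these libraries where they do the work, as an engineer would, in place of code of your own. Each camera call takes 0.05 s, during which the arm holds its last target. There are 200 camera calls.

## Task

Push a spoke of the three-armed carousel round with a fingertip until the cup with the tall tubular sleeve stands squarely in front of the fixed pointer on the base. Then push the lock lever clockwise, seen from above, through its quarter turn until it is fully home. Grip nothing, do not touch the sleeve or the collets, which must stay seated in their cups, and leave the other things on the bench alone.

Things in the scene. Friction and masses are not known exactly. Their poses are not given: they have to be found in the camera images.
- base: Grey fixed base on the bench; origin on the bench under the carousel's vertical axis. Its foot disc is 170 mm across, 12 mm high. Its -x axis runs along a 50 mm wide tongue to the pointer post (188 to 202 mm from the axis, 26 mm wide, top at z 49 mm); its -y axis runs along a 85 mm wide tongue (10 mm high, ends 235 mm from the axis) to the lock lever.
- station (a point): Point in the base, 130 mm from the axis towards the pointer, z 30 mm: here the centre of the sleeve's cup floor must come.
- pointer_tip (a point): Tip of the fixed dark steel cone that points from the post to the axis, 160 mm from the axis, z 42 mm. Cups pass 10 mm inside it.
- carousel_axis (a point): On the carousel's vertical axis, top of the hub, z 62 mm (a 14 mm wide screw head stands 5 mm higher). Hub 52 mm across above z 30 mm (64 mm at its foot). Three spokes 120 deg apart lead to cups centred at 130 mm radius, each 40 mm across outside, 32 mm inside, floor z 30 mm, rim z 48 mm. The sleeve and two collets stand one in each cup (which in which varies), so a spoke runs towards each.
- spoke_mid (a point): Middle of one of the three spokes, 68 mm from the axis, z 46 mm. The spokes are straight aluminium bars, 14 mm wide, from z 36 to 56 mm, free from 26 to 110 mm radius between hub and cup: push an upright side there, with the fingertips lowered into the gap between two spokes.
- carousel (a joint): Turn of the carousel, rad, counterclockwise seen from above positive, 0 at the start whatever its direction then is; turns freely both ways more than a full turn, stays where it is left (friction about 0.12 N m, so about 2 N at 65 mm).
- sleeve: Plain steel tubular sleeve, 29 mm diameter, 57 mm tall, stands loose in its cup, origin at the centre of its underside (z 30 mm), z axis up. The tallest of the three parts on the carousel.
- collet_a: Tapered steel collet, 26 mm wide, 34 mm tall, loose in its cup, origin at the centre of its underside (z 30 mm), z axis up.
- collet_b: Tapered steel collet, 29 mm wide, 32 mm tall, loose in its cup, origin at the centre of its underside (z 30 mm), z axis up.
- lock_lever (a joint): Lock lever angle, rad: near 0 it points along the base's -y axis, straight out from the carousel (starts at 0 to 0.25); grows clockwise seen from above to its stop at 1.57, where it points along the base's -x axis. Stays where it is left (friction about 0.05 N m). It does not turn the carousel.
- lever_pivot (a point): On the lock lever's vertical axis, at base x +20, y -195 mm, z 45 mm; the lever's boss is 30 mm across, top at z 62 mm.
- lever_tip (a point): Centre of the 26 mm black ball at the lever's end, 70 mm from the pivot, z 46 mm; the arm is 11 mm wide, z 40 to 52 mm.
- tape: Yellow tape roll, 72 mm across, 22 mm high, a bystander; origin at its underside's centre.
- tin: Round tin with blue lid, 70 mm across, 38 mm high, a bystander; origin at its underside's centre.
- marker_pen: White marker with red cap, 17 mm thick, 126 mm long along its y axis, a bystander; origin under its centre.

How it is judged:
By the outcome, as a careful person would: the job done as asked, in the order asked, and still so for the second after the job is handed in, with the robot touching nothing.
It also fails if it takes over 64 s, if anything falls off the work surface, if the arm or the gripper's body presses on something with over 40 N, if the wrist force passes 120 N, or if a joint passes its speed limit or range.

## Working session

There is one attempt and no reset: what is moved stays moved. The work goes in short steps, Python scripts to look and compute and a tool call to move; the robot and the scene stay as the last step left them, time stands still between calls to the robot, and variables do not carry over. Pictures are saved under pics/ and viewed, at most 10 in all, crops included, and the job is handed in when it is done.

Besides the shell and the picture viewer there is one more tool, called as a command line: name --argument value ..., lists and objects as JSON in quotes. carry_out: Moves the arm, as the interface text tells. Shift numbers are shares of 0.3 m and turn numbers shares of 90 degrees, none past 1 either way. Its arguments: {"type":"object","properties":{"series":{"type":"array","items":{"type":"array","items":{"type":"array","items":{"type":"number"}}}},"squeeze":{"type":"number"}},"required":["series"]}

```bash
mkdir -p pics; cat > h.py <<'E'
import numpy as np, cv2
from scipy.spatial.transform import Rotation as R
from workcell import observe, viewer, finish_job
def K(p):
    f=210/np.tan(np.radians(p["vfov"]/2)); return f
def pose(p):
    return np.array(p["origin"],float), R.from_quat(p["orientation"]).as_matrix() if np.size(p["orientation"])==4 else np.array(p["orientation"]).reshape(3,3)
def ray(p,uv):
    f=K(p); d=np.array([(uv[0]-p["cx"])/f,(uv[1]-p["cy"])/f]); s=d.copy()
    for _ in range(30): s=d/(1+p["k1"]*(s@s))
    return np.array([s[0],-s[1],-1])
def toz(p,uv,z):
    o,M=pose(p); w=M@ray(p,uv); return o+w*(z-o[2])/w[2]
def proj(p,X):
    o,M=pose(p); c=M.T@(np.array(X,float)-o); s=np.array([c[0],-c[1]])/-c[2]; s=s*(1+p["k1"]*(s@s))
    return s*K(p)+[p["cx"],p["cy"]]
def save(p,n): cv2.imwrite(f"pics/{n}.png",cv2.cvtColor(np.ascontiguousarray(p["pixels"]),cv2.COLOR_RGB2BGR))
E
python3 - <<'E'
from h import *
s=observe(); print(s["t"],s["position"],s["tcp_rot"])
for n in["top","scene"]:
    p=viewer.grab_frame(n); save(p,n+"0"); print(n,p["vfov"],p["k1"],p["origin"],p["orientation"])
    for l,z in[("base",10),("carousel",50),("sleeve",87),("collet_a",62),("lock_lever",46),("lever_tip",46),("lever_pivot",62),("carousel_axis",62),("tape",22),("tin",38),("marker_pen",17)]:
        try:
            for m in viewer.masks_of(p,l)[:3]: print(l,round(m["conf"],2),np.round(m["at"]),m["region"].sum(),np.round(toz(p,m["at"],z)))
        except Exception as e: print(l,e)
E
```

```text
0.0 [ 129.26234903 -508.58076792  230.74071508] [ 9.92272220e-01  1.24078344e-01  5.79404362e-05 -6.34730279e-04]
top 43.576305144510755 -0.0922436748510861 [ 260.38003675   85.77821302 1415.6908636 ] [-0.06442286  0.06494408  0.70635712 -0.70191993]
base 0.61 [331. 212.] 4451 [528. -46.  10.]
carousel 0.62 [309. 218.] 995 [505.  18.  50.]
sleeve 0.69 [364. 211.] 132 [ 516. -125.   87.]
sleeve 0.64 [332. 212.] 4752 [515. -40.  87.]
collet_a 0.55 [280. 182.] 86 [603.  92.  62.]
collet_a 0.38 [294. 266.] 96 [378.  58.  62.]
lock_lever 0.7 [382. 180.] 257 [ 610. -182.   46.]
lever_tip 0.59 [385. 185.] 288 [ 596. -189.   46.]
lever_pivot 0.63 [329. 214.] 4585 [515. -35.  62.]
carousel_axis 0.62 [305. 216.] 1112 [509.  27.  62.]
tape 0.76 [187. 162.] 351 [670. 350.  22.]
tin 0.64 [386. 180.] 258 [ 613. -194.   38.]
tin 0.57 [178. 227.] 579 [485. 366.  38.]
marker_pen 0.75 [168. 282.] 256 [341. 392.  17.]
marker_pen 0.32 [385. 182.] 267 [ 611. -197.   17.]
scene 49.64653907783007 -0.12500475112258955 [-245.40963721  457.67297325  829.57211184] [-0.207388    0.3508797   0.7812687  -0.47275033]
base 0.59 [319. 225.] 2287 [487. -35.  10.]
carousel 0.79 [300. 214.] 1427 [511.  12.  50.]
carousel 0.68 [319. 222.] 2415 [462. -16.  50.]
sleeve 0.45 [340. 194.] 193 [494. -97.  87.]
collet_a 0.53 [318. 226.] 2024 [439.   1.  62.]
collet_a 0.48 [263. 204.] 107 [577.  86.  62.]
lock_lever 0.73 [345. 175.] 154 [ 604. -190.   46.]
lever_tip 0.65 [348. 176.] 181 [ 595. -193.   46.]
lever_pivot 0.69 [320. 224.] 2290 [445.  -9.  62.]
carousel_axis 0.7 [304. 213.] 1290 [499.   8.  62.]
tape 0.61 [348. 178.] 193 [ 614. -208.   22.]
tape 0.6 [152. 235.] 516 [642. 371.  22.]
tape 0.6 [320. 222.] 2386 [486. -35.  22.]
tin 0.89 [170. 270.] 818 [490. 368.  38.]
marker_pen 0.78 [185. 325.] 452 [343. 384.  17.]
```

```bash
python3 - <<'E'
import cv2
a=cv2.imread("pics/top0.png")[120:320,210:450]
cv2.imwrite("pics/top0c.png",cv2.resize(a,(720,600),interpolation=cv2.INTER_CUBIC))
a=cv2.imread("pics/scene0.png")[130:290,220:420]
cv2.imwrite("pics/scene0c.png",cv2.resize(a,(750,600),interpolation=cv2.INTER_CUBIC))
E
```

```text
(no output)
```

View pics/top0c.png

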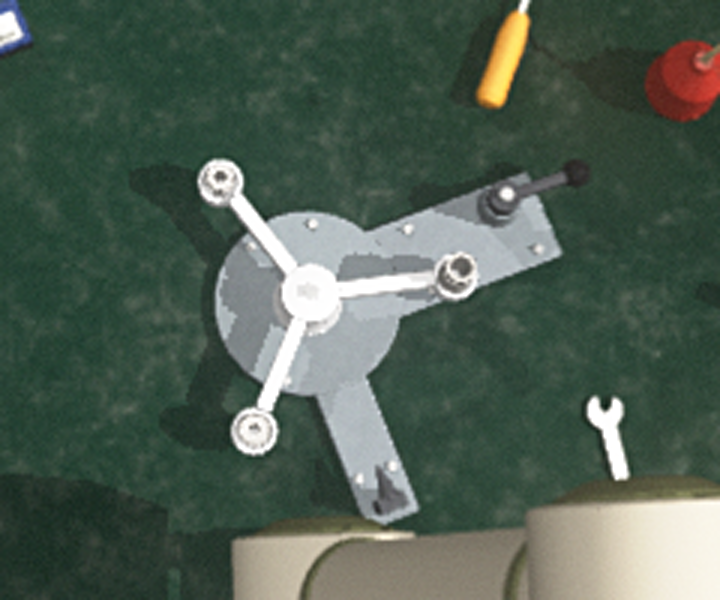

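View pics/scene0c.png

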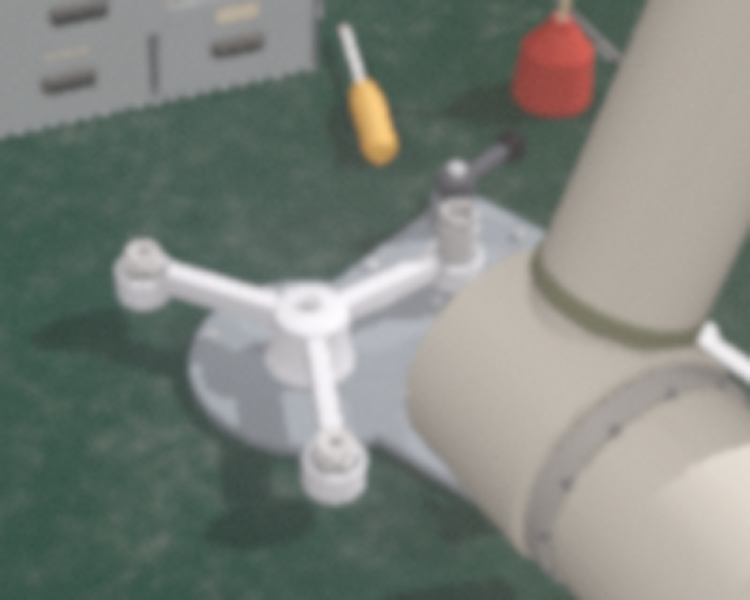

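The top view crop (3x, offset 210,120) shows: hub at (308,288), sleeve cup at about (456,276), collet cups at (221,182) and (254,431). The pointer is at (388,490), the lever boss at (506,192) and its ball at (576,172). I'll fit the base pose, carousel angle and lever angle to these points.

```bash
cat > fit.py <<'E'
from h import *
from scipy.optimize import least_squares
def b2w(q,X):
    c,s=np.cos(q[2]),np.sin(q[2]); return np.array([q[0]+c*X[0]-s*X[1],q[1]+s*X[0]+c*X[1],X[2]])
def pol(r,a,z): return (r*np.cos(a),r*np.sin(a),z)
def model(q):
    return [(0,0,62),(20,-195,62),(20+70*np.sin(-q[4]),-195-70*np.cos(q[4]),46),(42.5,-235,10),(-42.5,-235,10),
     pol(130,q[3],48),pol(130,q[3]+2*np.pi/3,60),pol(130,q[3]-2*np.pi/3,60),pol(130,q[3],87)]
E
python3 - <<'E'
from fit import *
p=viewer.grab_frame("top")
cr=np.array([(309,285),(506,192),(576,172),(524,175),(562,252),(455,279),(221,182),(254,431),(461,267)])
uv=cr/3.+[210,120]-[1/3,1/3]
f=lambda q:np.concatenate([proj(p,b2w(q,X))-u for X,u in zip(model(q),uv)])
best=min((least_squares(f,[515,10,t,a,0.1],loss="soft_l1") for t in np.arange(0,6.3,1) for a in np.arange(0,6.3,1)),key=lambda r:r.cost)
q=best.x; print(np.round(q,3),np.round(np.degrees(q[2:])%360,1)); print(np.round(f(q).reshape(-1,2)*3,1))
for nm,X in[("pivot",(20,-195,62)),("tip",model(q)[2]),("station",(-130,0,30)),("ptr",(-160,0,42))]: print(nm,np.round(b2w(q,X)),(proj(p,b2w(q,X))-[210,120])*3)
np.save("q.npy",q)
s=observe();M=R.from_quat(s["tcp_rot"]).as_matrix();print(M.round(3))
E
```

```text
[505.686   6.398 -31.047   4.469   6.322] [ 21.1 256.    2.2]
[[ 1.4  8. ]
 [-0.4  1.1]
 [-1.6  0.6]
 [ 1.5 -5.8]
 [ 0.4  1.1]
 [-0.3 -2.1]
 [-1.3 -3. ]
 [-0.  -0.3]
 [ 0.3  1.3]]
pivot [ 595. -168.   62.] [504.55020224 192.05031435]
tip [ 617. -235.   46.] [573.39124415 171.58012662]
station [384. -40.  30.] [362.79063208 433.7009301 ]
ptr [356. -51.  42.] [377.10114098 464.47369838]
[[ 0.969  0.246 -0.   ]
 [ 0.246 -0.969  0.   ]
 [ 0.    -0.    -1.   ]]
```

```bash
cat > plan.py <<'E'
import sys; from h import *
# args: x,y,z,yawdeg per waypoint -> tool-frame scaled rows from present pose
def plan(ws):
    s=observe(); M=R.from_quat(s["tcp_rot"]); P=np.array(s["position"])
    for w in ws:
        T=R.from_euler("z",w[3],degrees=True)*R.from_matrix(np.diag([1,-1,-1.]))
        d=M.inv().apply(np.array(w[:3])-P)/300; r=(M.inv()*T).as_rotvec()/(np.pi/2)
        print(np.round(d,3).tolist(),np.round(r,3).tolist())
if __name__=="__main__":
    s=observe(); print(s["t"],np.round(s["position"],1),np.round(s["qpos"],2),np.round(s["force"],1))
    plan([list(map(float,a.split(","))) for a in sys.argv[1:]])
E
python3 plan.py 270,-260,330,25 420,0,350,37; python3 -c "
from h import *
p=viewer.grab_frame('wrist');print(np.round(p['mount'],3),p['vfov'])"
```

```text
1.25 [ 129.3 -508.8  231.3] [-1.55  0.31  1.5  -0.    1.33 -0.22] [ 0.2  0.4 -0. ]
[0.659, -0.688, -0.329] [-0.0, -0.0, -0.119]
[1.357, -1.405, -0.396] [-0.0, -0.0, -0.253]
[[ 1.00000e-03  9.46000e-01  3.25000e-01  8.31880e+01]
 [ 1.00000e+00 -1.00000e-03 -0.00000e+00 -7.49000e-01]
 [ 0.00000e+00  3.25000e-01 -9.46000e-01 -1.43392e+02]
 [ 0.00000e+00  0.00000e+00  0.00000e+00  1.00000e+00]] 68.46924744878727
```

carry_out --series '[[[-1,0.659,-0.688,-0.25,0,0,-0.119],[-1,0.659,-0.688,-0.25,0,0,-0.119],[-1,0.659,-0.688,-0.25,0,0,-0.119],[-1,0.659,-0.688,-0.25,0,0,-0.119],[-1,0.659,-0.688,-0.25,0,0,-0.119]]]'

```text
t: 1.72
position: [229.0, -331.7, 284.6]
tcp_rot: [0.976, 0.216, 0.0, 0.0]
force: [0.8, 0.2, 0.4]
gripper_width: 0.297
grasp_force: 0.0
```

```bash
python3 plan.py 350,-160,300,30 520,-20,300,37
```

```text
1.7167 [ 229.  -331.7  284.6] [-1.26 -0.    1.73  0.    1.41 -0.12] [0.8 0.2 0.4]
[0.607, -0.349, -0.051] [0.0, -0.0, -0.056]
[1.318, -0.533, -0.051] [0.0, -0.0, -0.134]
```

carry_out --series '[[[-1,0.607,-0.349,-0.051,0,0,-0.056],[-1,0.607,-0.349,-0.051,0,0,-0.056],[-1,0.607,-0.349,-0.051,0,0,-0.056],[-1,0.607,-0.349,-0.051,0,0,-0.056],[-1,0.607,-0.349,-0.051,0,0,-0.056]]]'

```text
t: 2.13
position: [348.8, -161.6, 299.8]
tcp_rot: [0.966, 0.259, 0.0, 0.0]
force: [0.9, -1.2, 0.8]
gripper_width: -0.004
grasp_force: 0.0
```

```bash
python3 plan.py 520,-20,300,37
```

```text
2.1333 [ 348.8 -161.6  299.8] [-0.74 -0.06  1.74  0.    1.45  0.31] [ 0.9 -1.2  0.8]
[0.73, -0.124, -0.001] [0.001, -0.0, -0.078]
```

carry_out --series '[[[-1,0.73,-0.124,0,0,0,-0.078],[-1,0.73,-0.124,0,0,0,-0.078],[-1,0.73,-0.124,0,0,0,-0.078],[-1,0.73,-0.124,0,0,0,-0.078],[-1,0.73,-0.124,0,0,0,-0.078]]]'

```text
t: 2.55
position: [509.8, -28.7, 299.4]
tcp_rot: [0.948, 0.318, 0.0, 0.0]
force: [0.5, -1.6, 0.6]
gripper_width: -0.003
grasp_force: 0.0
```

carry_out --series '[[[-1,0,0,0,0,0,0],[-1,0,0,0,0,0,0]]]'

```text
t: 2.72
position: [509.2, -29.4, 298.5]
tcp_rot: [0.948, 0.319, -0.001, -0.0]
force: [-0.7, -0.1, -0.8]
gripper_width: -0.0
grasp_force: 0.0
```

```bash
cat >> h.py <<'E'
def wrist():
    s=observe(); p=viewer.grab_frame("wrist"); M=np.array(p["mount"]); Q=R.from_quat(s["tcp_rot"]).as_matrix()
    p["origin"]=Q@M[:3,3]+s["position"]; p["orientation"]=R.from_matrix(Q@M[:3,:3]).as_quat(); return p
def label(p,l):
    return [(l,round(m["conf"],2),np.round(m["at"]).tolist(),int(m["region"].sum())) for m in viewer.masks_of(p,l)[:2]]
E
python3 - <<'E'
from fit import *
s=observe(); print(s["t"],s["position"])
p=wrist(); im=cv2.cvtColor(np.ascontiguousarray(p["pixels"]),cv2.COLOR_RGB2BGR)
q=np.load("q.npy")
im=cv2.resize(im,(784,588),interpolation=cv2.INTER_CUBIC)
for X in model(q)+[(-160,0,42),(-188,13,49),(-188,-13,49)]:
    u=proj(p,b2w(q,X))*1.4; print(np.round(u)); cv2.circle(im,(int(u[0]),int(u[1])),3,(0,0,255),1)
cv2.imwrite("pics/w1.png",im)
E
```

```text
2.7167 [509.16365649 -29.41942552 298.51022663]
[362. 222.]
[574. 261.]
[631. 279.]
[598. 238.]
[566. 312.]
[482. 287.]
[359.  61.]
[244. 291.]
[490. 301.]
[325. 366.]
[306. 389.]
[330. 395.]
```

View pics/w1.png

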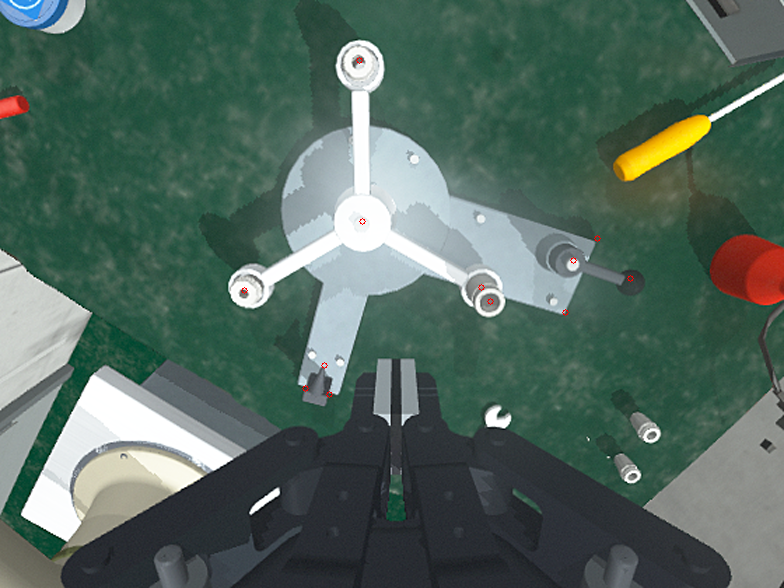

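The overlay lands on the parts: hub (361,221), sleeve (490,300), ball (631,282), pointer tip (323,367). The fit is good. I'll lower the fingertips into the gap on the counterclockwise side of the far collet spoke.

```bash
python3 - <<'E'
from fit import *
from plan import plan
q=np.load("q.npy");p=wrist()
uv=np.array([(361,220),(571,261),(631,282),(597,240),(566,314),(482,288),(359,62),(245,289),(490,301)])/1.4
f=lambda q:np.concatenate([proj(p,b2w(q,X))-u for X,u in zip(model(q)+[(-160,0,42)],np.vstack([uv,np.array([322,367])/1.4]))])
q=least_squares(f,q,loss="soft_l1").x; print(np.round(q,3),np.degrees(q[2:])%360); print((f(q)*1.4).reshape(-1,2).round(1)); np.save("q2.npy",q)
c=q[:2];a=q[2]+q[3]+2*np.pi/3;u=np.array([np.cos(a),np.sin(a)]);n=np.array([-u[1],u[0]])
w=c+68*u+36*n; yaw=(np.degrees(a)+180)%360-180; print(w,yaw)
plan([(*w,150,yaw),(*w,42,yaw)])
E
```

```text
[505.061   5.374 -31.057   4.475   6.332] [ 20.53735417 256.40104148   2.77429366]
[[ 1.   1.8]
 [ 1.9  1.3]
 [-1.9 -0.7]
 [ 0.1 -0.1]
 [-1.7 -0.5]
 [-0.6 -0.8]
 [ 0.3 -0.9]
 [-0.7  1.3]
 [-0.3  0.2]
 [ 1.4 -1.7]]
[537.77823953  75.01338673] 36.93839564972291
[0.292, -0.223, 0.498] [-0.0, 0.0, 0.001]
[0.292, -0.223, 0.858] [-0.0, 0.0, 0.001]
```

carry_out --series '[[[-1,0.292,-0.223,0.1,0,0,0],[-1,0.292,-0.223,0.2,0,0,0],[-1,0.292,-0.223,0.35,0,0,0],[-1,0.292,-0.223,0.48,0,0,0],[-1,0.292,-0.223,0.55,0,0,0]]]'

```text
t: 3.23
position: [537.5, 74.0, 145.0]
tcp_rot: [0.948, 0.317, 0.001, 0.0]
force: [0.4, -0.4, 0.1]
gripper_width: -0.001
grasp_force: 0.0
```

```bash
python3 - <<'E'
from plan import *
plan([(537.8,75,90,36.9),(537.8,75,42,36.9)])
p=wrist(); save(p,"w2")
E
```

```text
[0.002, -0.002, 0.183] [0.001, -0.001, 0.001]
[0.002, -0.003, 0.343] [0.001, -0.001, 0.001]
```

View pics/w2.png

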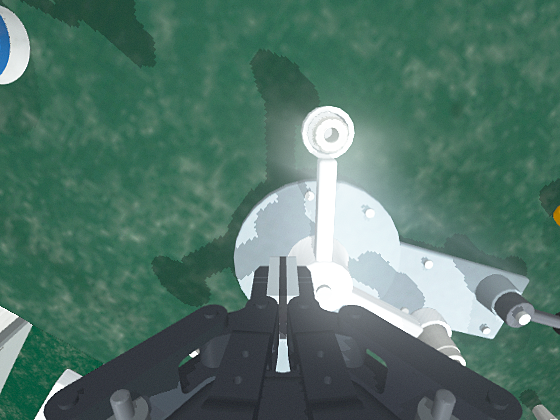

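The fingertips at (283,265) stand left of the spoke at (326,215), which is its counterclockwise side, so the gap below is free. I'll lower them now.

carry_out --series '[[[-1,0,0,0.12,0,0,0],[-1,0,0,0.22,0,0,0],[-1,0,0,0.3,0,0,0],[-1,0,0,0.34,0,0,0],[-1,0,0,0.34,0,0,0]]]'

```text
t: 3.7
position: [536.7, 72.6, 42.7]
tcp_rot: [0.949, 0.317, -0.002, -0.001]
force: [-0.4, -0.0, 0.1]
gripper_width: 0.0
grasp_force: 0.0
```

```bash
cat > push.py <<'E'
import sys; from fit import *; from plan import plan
# list of spoke world angles (deg) to push to, with offset
def main(off,angs,q=np.load("q2.npy"),r=68,z=42):
    s=observe(); print(round(s["t"],2),np.round(s["position"],1),np.round(s["force"],1))
    d=np.array(s["position"][:2])-q[:2]; print("finger r,ang",np.hypot(*d),np.degrees(np.arctan2(d[1],d[0])))
    W=[]
    for a in angs:
        t=np.radians(a);u=np.array([np.cos(t),np.sin(t)]);n=np.array([-u[1],u[0]]); W.append((*(q[:2]+r*u+off*n),z,a))
    plan(W)
if __name__=="__main__": main(float(sys.argv[1]),[float(x) for x in sys.argv[2:]])
E
python3 push.py 22 36.9 32 27 22 17; python3 push.py 22 12 7 2 -3 -8
```

```text
3.7 [536.7  72.6  42.7] [-0.4 -0.   0.1]
finger r,ang 74.30334225474863 64.81107949634435
[0.008, 0.043, 0.002] [-0.001, 0.002, 0.0]
[0.013, 0.062, 0.002] [-0.001, 0.002, 0.055]
[0.017, 0.083, 0.002] [-0.001, 0.002, 0.11]
[0.019, 0.103, 0.002] [-0.001, 0.002, 0.166]
[0.019, 0.124, 0.002] [-0.001, 0.002, 0.221]
3.7 [536.7  72.6  42.7] [-0.4 -0.   0.1]
finger r,ang 74.30334225474863 64.81107949634435
[0.018, 0.145, 0.002] [-0.001, 0.002, 0.277]
[0.014, 0.165, 0.002] [-0.001, 0.002, 0.332]
[0.009, 0.185, 0.002] [-0.001, 0.002, 0.388]
[0.002, 0.205, 0.002] [-0.001, 0.002, 0.443]
[-0.007, 0.224, 0.002] [-0.001, 0.002, 0.499]
```

carry_out --series '[[[-1,0.006,0.025,0,0,0,0],[-1,0.008,0.038,0,0,0,0],[-1,0.01,0.05,0,0,0,0.022],[-1,0.013,0.062,0,0,0,0.055],[-1,0.015,0.074,0,0,0,0.088]]]'

```text
t: 4.12
position: [556.0, 58.4, 45.6]
tcp_rot: [0.968, 0.25, 0.001, 0.0]
force: [-0.2, 1.7, 0.7]
gripper_width: -0.002
grasp_force: 1.1
```

```bash
python3 push.py 22 29 26 23 20 17 12 7
```

```text
4.12 [556.   58.4  45.6] [-0.2  1.7  0.7]
finger r,ang 73.51737050002643 46.103435739720126
[-0.008, -0.001, 0.012] [0.001, -0.002, -0.001]
[-0.004, 0.011, 0.012] [0.001, -0.002, 0.033]
[-0.001, 0.023, 0.012] [0.001, -0.002, 0.066]
[0.001, 0.035, 0.012] [0.001, -0.002, 0.099]
[0.003, 0.047, 0.012] [0.001, -0.002, 0.133]
[0.004, 0.068, 0.012] [0.001, -0.002, 0.188]
[0.003, 0.089, 0.012] [0.001, -0.002, 0.244]
```

carry_out --series '[[[-1,-0.004,0.011,0.006,0,0,0.033],[-1,-0.001,0.024,0.008,0,0,0.07],[-1,0.002,0.039,0.008,0,0,0.111],[-1,0.004,0.054,0.008,0,0,0.15],[-1,0.004,0.068,0.008,0,0,0.188]]]'

```text
t: 4.53
position: [566.8, 41.0, 43.0]
tcp_rot: [0.995, 0.104, 0.001, 0.0]
force: [-0.5, 1.6, -0.4]
gripper_width: -0.003
grasp_force: 1.0
```

```bash
python3 push.py 22 12 8 4 0 -4 -8
```

```text
4.53 [566.8  41.   43. ] [-0.5  1.6 -0.4]
finger r,ang 71.28708331221468 30.019075224632942
[0.001, 0.0, 0.003] [0.0, -0.001, -0.0]
[0.005, 0.016, 0.003] [0.0, -0.001, 0.044]
[0.009, 0.032, 0.003] [0.0, -0.001, 0.089]
[0.011, 0.049, 0.003] [0.0, -0.001, 0.133]
[0.012, 0.065, 0.003] [0.0, -0.002, 0.178]
[0.012, 0.082, 0.003] [0.0, -0.002, 0.222]
```

carry_out --series '[[[-1,0.005,0.016,0.003,0,0,0.044],[-1,0.009,0.032,0.003,0,0,0.089],[-1,0.011,0.049,0.003,0,0,0.133],[-1,0.012,0.065,0.003,0,0,0.178],[-1,0.012,0.082,0.003,0,0,0.222]]]'

```text
t: 4.95
position: [575.6, 17.7, 42.2]
tcp_rot: [0.998, -0.07, 0.001, -0.0]
force: [-0.1, 2.1, 0.4]
gripper_width: -0.002
grasp_force: 1.0
```

```bash
python3 push.py 22 -8 -12 -16 -20 -24 -27
```

```text
4.95 [575.6  17.7  42.2] [-0.1  2.1  0.4]
finger r,ang 71.5721800293111 9.910516466680589
[-0.0, 0.0, 0.001] [-0.0, -0.002, -0.0]
[0.004, 0.016, 0.001] [-0.0, -0.002, 0.044]
[0.008, 0.032, 0.001] [-0.0, -0.002, 0.089]
[0.01, 0.049, 0.001] [-0.0, -0.002, 0.133]
[0.011, 0.065, 0.001] [-0.0, -0.002, 0.177]
[0.011, 0.078, 0.001] [-0.001, -0.002, 0.211]
```

carry_out --series '[[[-1,0.004,0.016,0.001,0,0,0.044],[-1,0.008,0.032,0.001,0,0,0.089],[-1,0.01,0.049,0.001,0,0,0.133],[-1,0.011,0.065,0.001,0,0,0.177],[-1,0.011,0.078,0.001,0,0,0.211]]]'

```text
t: 5.37
position: [575.7, -6.2, 42.0]
tcp_rot: [0.972, -0.234, 0.002, -0.0]
force: [-0.1, 1.7, 1.2]
gripper_width: -0.002
grasp_force: 0.8
```

```bash
python3 push.py 22 -27 -30 -33 -36 -37; python3 - <<'E'
from h import *
p=viewer.grab_frame("top")
a=cv2.cvtColor(np.ascontiguousarray(p["pixels"]),cv2.COLOR_RGB2BGR); save(p,"top1")
a=cv2.resize(a[120:320,210:450],(720,600),interpolation=cv2.INTER_CUBIC)
p=wrist(); save(p,"w3"); b=cv2.cvtColor(np.ascontiguousarray(p["pixels"]),cv2.COLOR_RGB2BGR)
cv2.imwrite("pics/pair1.png",np.hstack([cv2.resize(a,(400,333)),cv2.resize(b,(400,333))]))
E
```

```text
5.37 [575.7  -6.2  42. ] [-0.1  1.7  1.2]
finger r,ang 71.5357896290187 -9.28063860807591
[-0.0, -0.001, -0.0] [-0.001, -0.002, -0.0]
[0.003, 0.011, -0.0] [-0.001, -0.002, 0.033]
[0.006, 0.023, -0.0] [-0.001, -0.002, 0.066]
[0.008, 0.036, -0.0] [-0.001, -0.002, 0.1]
[0.009, 0.04, -0.0] [-0.001, -0.002, 0.111]
```

View pics/pair1.png

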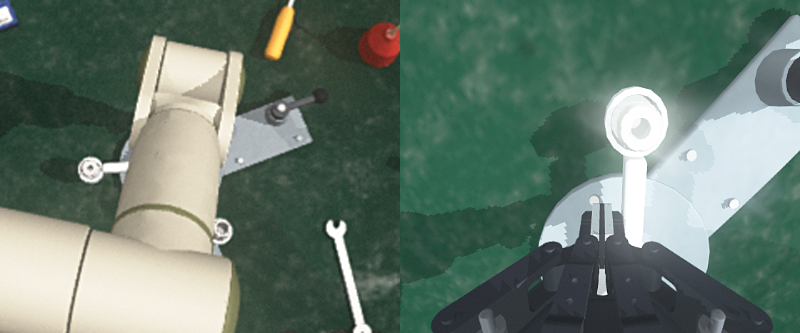

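The pair shows the carousel turned: in the wrist view (right half) the pushed cup is at (636,120), and in the top view the second collet cup is at (91,169). I'll measure the exact angle from both.

```bash
cat > meas.py <<'E'
from fit import *
def ang(p,label,z,q):
    for m in viewer.masks_of(p,label)[:3]:
        X=toz(p,m["at"],z)[:2]-q[:2]; print(label,round(m["conf"],2),np.round(m["at"]),"r",np.hypot(*X).round(1),"ang",np.degrees(np.arctan2(X[1],X[0])).round(1))
E
python3 - <<'E'
from meas import *
q=np.load("q2.npy")
p=wrist(); ang(p,"collet_a",48,q)
g=cv2.cvtColor(np.ascontiguousarray(p["pixels"]),cv2.COLOR_RGB2GRAY)
for nm,pp,uv in[("w",p,(330,151))]:
    X=toz(pp,uv,48)[:2]-q[:2]; print(nm,np.hypot(*X),np.degrees(np.arctan2(X[1],X[0])))
pt=viewer.grab_frame("top"); ang(pt,"collet_a",58,q); ang(pt,"sleeve",87,q)
X=toz(pt,(210+164/3,120+304/3),50)[:2]-q[:2]; print("top",np.hypot(*X),np.degrees(np.arctan2(X[1],X[0])))
E
```

```text
collet_a 0.8 [337. 158.] r 127.7 ang -28.0
w 130.97883253927355 -26.637470013015594
collet_a 0.53 [381. 185.] r 203.0 ang -64.0
sleeve 0.47 [343. 260.] r 135.1 ang -147.9
top 128.61174924290816 93.16961054064731
```

carry_out --series '[[[-1,0.003,0.011,0,0,0,0.033],[-1,0.005,0.019,0,0,0,0.055],[-1,0.006,0.026,0,0,0,0.075],[-1,0.008,0.034,0,0,0,0.095],[-1,0.009,0.04,0,0,0,0.111]]]'

```text
t: 6.13
position: [571.7, -16.9, 40.2]
tcp_rot: [0.949, -0.316, 0.0, -0.0]
force: [0.2, 2.3, 1.8]
gripper_width: 0.001
grasp_force: 1.2
```

```bash
python3 push.py 22 -37 -38 -39 -39.5 -40; python3 - <<'E'
from meas import *
q=np.load("q2.npy")
p=wrist(); ang(p,"collet_a",58,q); save(p,"w4")
pt=viewer.grab_frame("top"); ang(pt,"sleeve",87,q); save(pt,"top2")
b=cv2.cvtColor(np.ascontiguousarray(p["pixels"]),cv2.COLOR_RGB2BGR)
a=cv2.cvtColor(np.ascontiguousarray(pt["pixels"]),cv2.COLOR_RGB2BGR)
cv2.imwrite("pics/pair2.png",np.hstack([cv2.resize(a[170:300,250:400],(400,347),interpolation=2),cv2.resize(b[60:260,230:430],(347,347),interpolation=2)]))
E
```

```text
6.13 [571.7 -16.9  40.2] [0.2 2.3 1.8]
finger r,ang 70.26202355149933 -18.513595037440776
[0.005, 0.001, -0.006] [-0.0, -0.0, 0.002]
[0.006, 0.005, -0.006] [-0.0, -0.0, 0.013]
[0.007, 0.009, -0.006] [-0.0, -0.0, 0.024]
[0.007, 0.011, -0.006] [-0.0, -0.0, 0.03]
[0.008, 0.013, -0.006] [-0.0, -0.0, 0.035]
collet_a 0.92 [331. 152.] r 130.9 ang -35.7
sleeve 0.16 [271. 213.] r 110.0 ang 86.2
```

View pics/pair2.png

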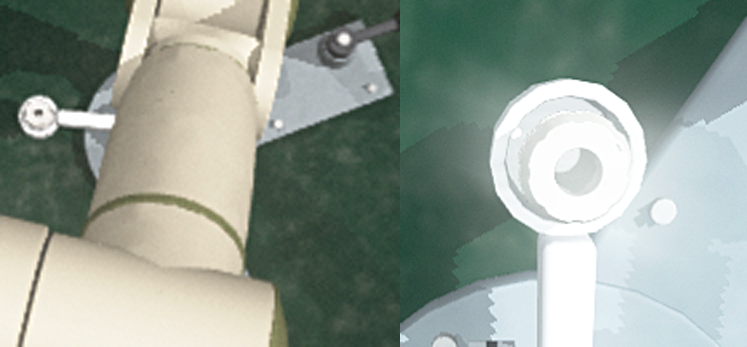

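The collet cup's rim centre is at about (571,158) in the right crop, so the spoke stands near -36 degrees and needs about -39.5. I'll push a bit short of that, then back off, lift and check against the pointer.

carry_out --series '[[[-1,0.006,0.005,-0.004,0,0,0.013],[-1,0.007,0.007,-0.004,0,0,0.019],[-1,0.007,0.009,-0.004,0,0,0.024],[-1,0.007,0.01,-0.004,0,0,0.026],[-1,0.007,0.01,-0.004,0,0,0.026]]]'

```text
t: 6.75
position: [571.6, -20.9, 41.3]
tcp_rot: [0.942, -0.335, 0.0, 0.0]
force: [2.0, 0.8, -0.3]
gripper_width: -0.005
grasp_force: 0.6
```

carry_out --series '[[[-1,0,-0.03,0,0,0,0],[-1,0,-0.06,0,0,0,0],[-1,0,-0.06,-0.14,0,0,0],[-1,0,-0.06,-0.28,0,0,0],[-1,0,-0.06,-0.4,0,0,0]]]'

```text
t: 7.17
position: [583.1, -5.9, 163.2]
tcp_rot: [0.942, -0.334, 0.0, 0.0]
force: [0.9, -0.1, 0.5]
gripper_width: 0.0
grasp_force: 0.0
```

```bash
python3 plan.py 470,60,210,-20 470,60,210,20
```

```text
7.1667 [583.1  -5.9 163.2] [-0.21  0.5   1.41 -0.    1.23  2.04] [ 0.9 -0.1  0.5]
[-0.431, 0.067, -0.156] [0.0, -0.0, -0.212]
[-0.431, 0.067, -0.156] [0.0, -0.0, -0.656]
```

carry_out --series '[[[-1,-0.54,0.32,-0.33,0,0,0],[-1,-0.54,0.32,-0.33,0,0,0],[-1,-0.54,0.32,-0.33,0,0,0],[-1,-0.54,0.32,-0.33,0,0,0],[-1,-0.54,0.32,-0.33,0,0,0]]]'

```text
t: 7.58
position: [398.8, 21.1, 258.8]
tcp_rot: [0.942, -0.334, -0.0, 0.0]
force: [0.9, -0.2, 0.7]
gripper_width: -0.005
grasp_force: 0.0
```

carry_out --series '[[[-1,0,0,0,0,0,0],[-1,0,0,0,0,0,0]]]'

```text
t: 7.75
position: [400.2, 20.9, 259.7]
tcp_rot: [0.942, -0.334, 0.002, -0.0]
force: [0.5, -0.0, 0.4]
gripper_width: 0.004
grasp_force: 0.0
```

```bash
python3 - <<'E'
from meas import *
q=np.load("q2.npy"); q[3]=np.pi+np.radians(1.5)
p=wrist(); save(p,"w5"); print(observe()["position"])
im=cv2.resize(cv2.cvtColor(np.ascontiguousarray(p["pixels"]),cv2.COLOR_RGB2BGR),(784,588),interpolation=2)
for X in model(q)+[(-160,0,42),(-188,13,49),(-188,-13,49)]:
    u=proj(p,b2w(q,X))*1.4; print(np.round(u)); cv2.circle(im,(int(u[0]),int(u[1])),3,(0,0,255),1)
cv2.imwrite("pics/w5.png",im); ang(p,"sleeve",58,q); ang(p,"collet_a",58,q)
E
```

```text
[400.73673172  20.63901658 258.59533912]
[324. 135.]
[ 438. -141.]
[ 492. -215.]
[ 433. -166.]
[ 527. -102.]
[469. 216.]
[314. -61.]
[192. 224.]
[477. 224.]
[495. 236.]
[515. 267.]
[533. 242.]
sleeve 0.97 [341. 160.] r 138.0 ang -158.6
collet_a 0.76 [138. 161.] r 130.4 ang 82.7
```

View pics/w5.png

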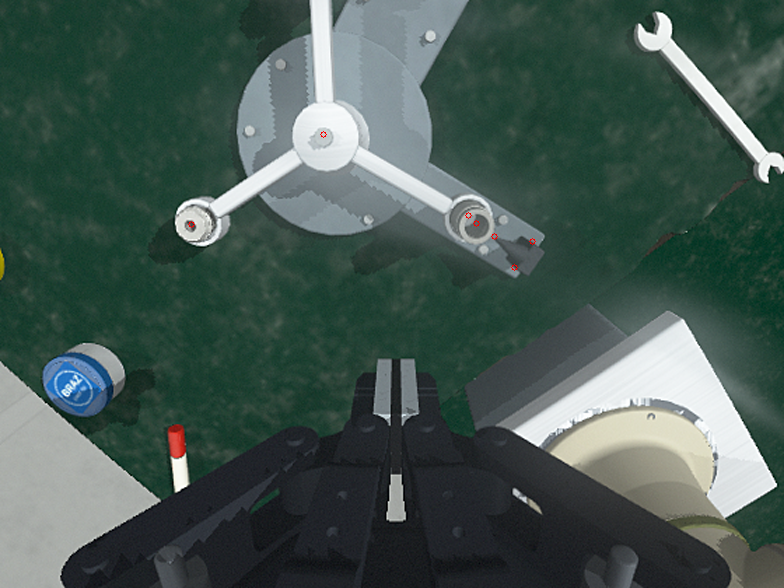

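Overlay markers sit on the hub (323,134), the pointer tip (495,237) and the sleeve (474,223). I'll enlarge the cup and pointer region to refine.

```bash
python3 - <<'E'
from h import *
p=wrist(); b=cv2.cvtColor(np.ascontiguousarray(p["pixels"]),cv2.COLOR_RGB2BGR)
cv2.imwrite("pics/w6.png",cv2.resize(b[60:205,200:400],(800,580),interpolation=cv2.INTER_CUBIC))
E
```

```text
(no output)
```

View pics/w6.png

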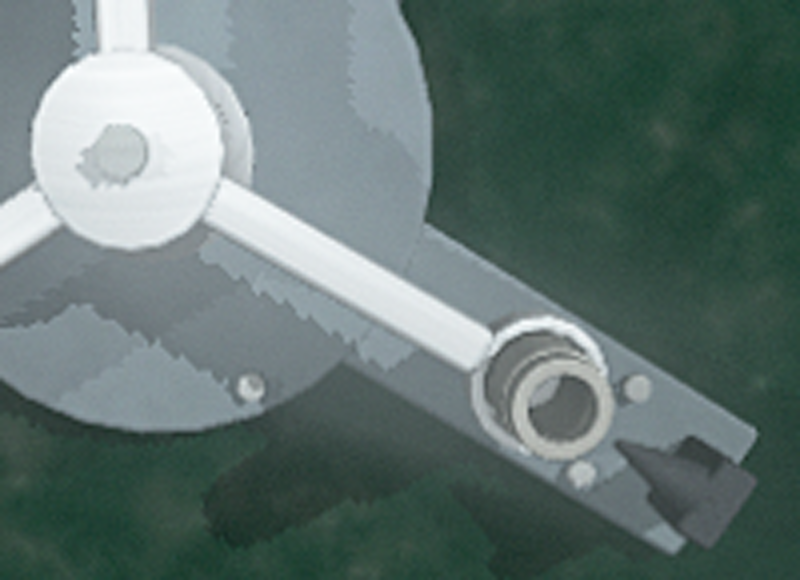

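```bash
python3 - <<'E'
from meas import *
p=wrist()
P=lambda u,z: toz(p,np.array(u)/4+[200,60]-0.375,z)[:2]
hub=P((126,150),62); print("hub",hub,np.load("q2.npy")[:2])
A=lambda X,o=hub:(np.hypot(*(X-o)).round(1),(np.degrees(np.arctan2(*(X-o)[::-1]))%360).round(2))
for n,u,z in[("cup",(540,388),48),("sleeve",(562,404),87),("tip",(617,443),42),("post",(699,493),49),("screws",(609.5,431),12),("corners",(717,492),10),("cor1",(756,432),10),("cor2",(678,552),10)]: print(n,A(P(u,z)))
e1=P((430,224),10);e2=P((756,432),10);e3=P((352,366),10);e4=P((678,552),10)
print("edges",A(e2,e1),A(e4,e3))
s1=P((220,200),56);
for a,b in[((233,178),(492,334)),((206,222),(472,368))]: print("spoke",A(P(b,56),P(a,56)))
for m in viewer.masks_of(p,"collet_a")[:1]: print("coll",A(toz(p,m["at"],58)[:2]))
E
```

```text
hub [503.81218655   5.4048605 ] [505.06147085   5.37422357]
cup (np.float64(130.4), np.float64(201.24))
sleeve (np.float64(128.5), np.float64(201.98))
tip (np.float64(160.4), np.float64(200.29))
post (np.float64(187.7), np.float64(200.47))
screws (np.float64(165.5), np.float64(200.35))
corners (np.float64(208.1), np.float64(200.74))
cor1 (np.float64(208.6), np.float64(206.98))
cor2 (np.float64(210.1), np.float64(194.36))
edges (np.float64(124.7), np.float64(200.08)) (np.float64(124.7), np.float64(201.57))
spoke (np.float64(81.7), np.float64(200.66))
spoke (np.float64(82.7), np.float64(202.63))
coll (np.float64(132.4), np.float64(81.94))
```

The base's pointer direction measures 200.45° and the cup stands at about 201.6°, so about 1.1° clockwise is left. One gentle nudge follows.

```bash
python3 - <<'E'
s=open("plan.py").read()
s=s.replace('''    s=observe(); M=R.from_quat(s["tcp_rot"]); P=np.array(s["position"])
''','''    L=[]
    for _ in range(4): L.append(observe()); viewer.grab_frame("wrist")
    M=R.from_quat([l["tcp_rot"] for l in L]).mean(); P=np.mean([l["position"] for l in L],0); print("avg",P.round(1),np.std([l["position"] for l in L],0).round(1))
''')
open("plan.py","w").write(s)
E
python3 - <<'E'
from push import *
main(34,[-38.5],z=200); main(34,[-38.5],z=42)
E
```

```text
8.05 [400.8  20.3 257.2] [-0.2 -1.  -0.5]
finger r,ang 105.3249622472367 171.85288851432472
avg [400.7  20.3 257.4] [0.1 0.  0.1]
[0.527, -0.297, 0.19] [0.0, 0.001, -0.007]
8.25 [400.5  20.3 257.8] [ 1.2  0.6 -0.1]
finger r,ang 105.58153400455058 171.87843177996197
avg [400.5  20.3 257.9] [0.1 0.  0.1]
[0.528, -0.297, 0.719] [0.0, 0.0, -0.007]
```

carry_out --series '[[[-1,0.527,-0.297,0.19,0,0,0],[-1,0.527,-0.297,0.19,0,0,0],[-1,0.527,-0.297,0.19,0,0,0],[-1,0.527,-0.297,0.19,0,0,0],[-1,0.527,-0.297,0.25,0,0,0]]]'

```text
t: 8.87
position: [583.0, -11.2, 183.6]
tcp_rot: [0.942, -0.335, 0.002, -0.0]
force: [0.0, 0.5, 1.4]
gripper_width: -0.005
grasp_force: 0.0
```

```bash
python3 -c "
from push import *
main(34,[-38.5],z=42)"
```

```text
8.87 [583.  -11.2 183.6] [0.  0.5 1.4]
finger r,ang 79.70086876781009 -11.990642184468529
avg [581.  -10.9 179.5] [1.7 0.4 2.8]
[-0.004, 0.001, 0.458] [0.001, 0.002, -0.007]
```

carry_out --series '[[[-1,0,0,0.12,0,0,0],[-1,0,0,0.25,0,0,0],[-1,0,0,0.38,0,0,0],[-1,0,0,0.44,0,0,0],[-1,0,0,0.44,0,0,0]]]'

```text
t: 9.48
position: [576.9, -9.7, 49.0]
tcp_rot: [0.942, -0.335, -0.003, 0.0]
force: [-0.7, -0.2, -0.6]
gripper_width: 0.002
grasp_force: 0.0
```

```bash
python3 -c "
from push import *
main(24,[-38.5]);main(22,[-38.5,-39,-39.5],z=42)"
```

```text
9.48 [576.9  -9.7  49. ] [-0.7 -0.2 -0.6]
finger r,ang 73.44058281148888 -11.849364360405453
avg [578.9 -10.1  52. ] [1.3 0.3 1.9]
[0.002, 0.033, 0.033] [-0.0, -0.0, -0.007]
9.68 [580.4 -10.4  54. ] [-0.7 -0.8 -0.3]
finger r,ang 77.0149475383507 -11.851988884344149
avg [580.2 -10.4  53.5] [0.2 0.  0.5]
[-0.002, 0.042, 0.038] [-0.001, -0.002, -0.007]
[-0.001, 0.043, 0.038] [-0.001, -0.002, -0.001]
[-0.001, 0.045, 0.038] [-0.001, -0.002, 0.004]
```

carry_out --series '[[[-1,0,0.015,0.038,0,0,0],[-1,0,0.03,0.038,0,0,0],[-1,0,0.036,0.038,0,0,0],[-1,0,0.04,0.038,0,0,0],[-1,0,0.042,0.038,0,0,0]]]'

```text
t: 10.3
position: [571.5, -20.3, 40.3]
tcp_rot: [0.942, -0.335, 0.0, -0.0]
force: [-0.1, -0.3, -1.1]
gripper_width: 0.001
grasp_force: 0.0
```

```bash
python3 -c "
from push import *
main(22,[-38.5,-39,-39.5,-40],z=42);print(observe()['force'])
p=wrist();save(p,'w7')
from meas import ang; ang(p,'collet_a',58,np.load('q2.npy'))"
```

```text
10.3 [571.5 -20.3  40.3] [-0.1 -0.3 -1.1]
finger r,ang 71.20925098262266 -21.11449256962145
avg [571.5 -20.2  40.2] [0.  0.1 0.1]
[0.0, -0.002, -0.006] [-0.0, -0.0, -0.007]
[0.001, -0.0, -0.006] [-0.0, -0.0, -0.001]
[0.002, 0.002, -0.006] [-0.0, -0.0, 0.004]
[0.002, 0.004, -0.006] [-0.0, -0.0, 0.01]
[ 0.2075817   0.58738693 -0.23467807]
collet_a 0.56 [335. 157.] r 129.6 ang -38.7
```

carry_out --series '[[[-1,0,0.002,0,0,0,0],[-1,0,0.004,0,0,0,0],[-1,0,0.006,0,0,0,0.004],[-1,0,0.006,0,0,0,0.004],[-1,0,0.006,0,0,0,0.004]]]'

```text
t: 11.02
position: [570.3, -21.5, 39.8]
tcp_rot: [0.941, -0.338, 0.0, -0.0]
force: [1.4, -0.0, -0.4]
gripper_width: 0.003
grasp_force: 0.7
```

```bash
python3 -c "
from push import *
main(22,[-38.5,-39,-39.5,-40],z=42);print(observe()['force'],observe()['grasp_force'])
p=wrist()
from meas import ang; ang(p,'collet_a',58,np.load('q2.npy'))"
```

```text
11.02 [570.3 -21.5  39.8] [ 1.4 -0.  -0.4]
finger r,ang 70.54946322675718 -22.388273387912598
avg [570.3 -21.5  39.8] [0. 0. 0.]
[0.001, -0.008, -0.007] [-0.0, -0.0, -0.011]
[0.001, -0.006, -0.007] [-0.0, -0.0, -0.005]
[0.002, -0.004, -0.007] [-0.0, -0.0, 0.0]
[0.003, -0.002, -0.007] [-0.0, -0.0, 0.006]
[ 1.24821991 -0.18756329 -0.27984995] 0.7523071020841599
collet_a 0.64 [334. 157.] r 129.7 ang -39.6
collet_a 0.48 [525.  38.] r 190.5 ang -61.6
collet_a 0.19 [433. 162.] r 134.2 ang -57.5
```

carry_out --series '[[[-1,0,-0.03,0,0,0,0],[-1,0,-0.06,0,0,0,0],[-1,0,-0.06,-0.14,0,0,0],[-1,0,-0.06,-0.28,0,0,0],[-1,0,-0.06,-0.4,0,0,0]]]'

```text
t: 11.73
position: [581.8, -6.6, 161.7]
tcp_rot: [0.941, -0.337, -0.0, 0.0]
force: [-0.3, -0.3, 0.4]
gripper_width: 0.004
grasp_force: 0.0
```

carry_out --series '[[[-1,-0.54,0.32,-0.33,0,0,0],[-1,-0.54,0.32,-0.33,0,0,0],[-1,-0.54,0.32,-0.33,0,0,0],[-1,-0.54,0.32,-0.33,0,0,0],[-1,-0.54,0.32,-0.33,0,0,0]]]'

```text
t: 12.15
position: [397.7, 21.6, 257.3]
tcp_rot: [0.941, -0.337, -0.0, 0.0]
force: [1.2, 0.5, 0.9]
gripper_width: 0.002
grasp_force: 0.0
```

carry_out --series '[[[-1,0,0,0,0,0,0],[-1,0,0,0,0,0,0],[-1,0,0,0,0,0,0],[-1,0,0,0,0,0,0]]]'

```text
t: 12.48
position: [399.9, 20.8, 255.9]
tcp_rot: [0.941, -0.338, -0.001, 0.0]
force: [0.5, -0.6, 0.3]
gripper_width: 0.003
grasp_force: 0.0
```

```bash
python3 - <<'E'
from h import *
p=wrist(); b=cv2.cvtColor(np.ascontiguousarray(p["pixels"]),cv2.COLOR_RGB2BGR); print(observe()["position"])
cv2.imwrite("pics/w8.png",cv2.resize(b[60:205,200:400],(800,580),interpolation=cv2.INTER_CUBIC))
E
```

```text
[399.90474218  20.73744782 255.72198372]
```

View pics/w8.png

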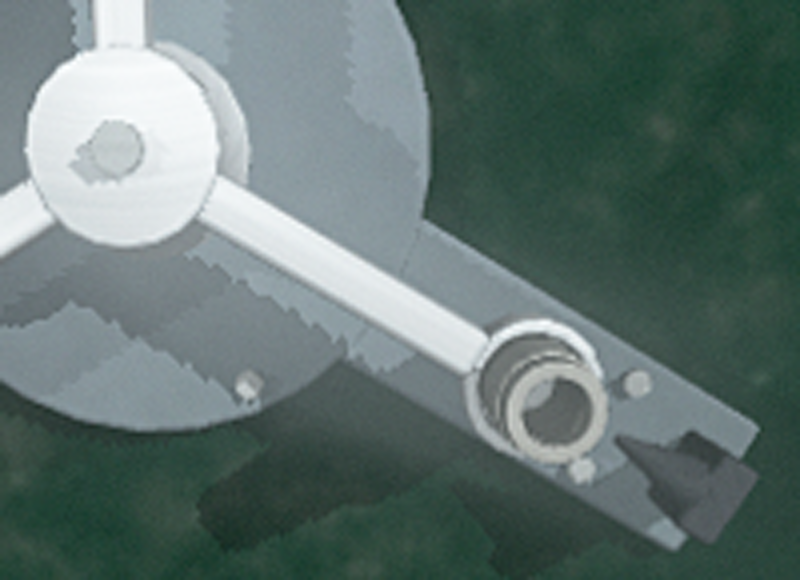

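```bash
python3 - <<'E'
from meas import *
p=wrist()
P=lambda u,z: toz(p,np.array(u)/4+[200,60]-0.375,z)[:2]
hub=P((122,146),62); print("hub",hub)
A=lambda X,o=hub:(np.hypot(*(X-o)).round(1),(np.degrees(np.arctan2(*(X-o)[::-1]))%360).round(2))
for n,u,z in[("cup",(535,390),48),("sleeve",(557,409),87),("tip",(617,438),42),("post",(699,488),49),("screws",(609,426),12),("corners",(719,488),10)]: print(n,A(P(u,z)))
for a,b in[((228,176),(488,336)),((200,222),(466,371))]: print("spoke",A(P(b,56),P(a,56)))
for m in viewer.masks_of(p,"collet_a")[:1]: print("coll",A(toz(p,m["at"],58)[:2]))
for m in viewer.masks_of(p,"sleeve")[:1]: print("sl",A(toz(p,m["at"],58)[:2]))
E
python3 plan.py 400,20,330,-30
```

```text
hub [503.87842464   5.09315671]
cup (np.float64(130.2), np.float64(200.18))
sleeve (np.float64(128.8), np.float64(200.68))
tip (np.float64(160.3), np.float64(200.23))
post (np.float64(187.4), np.float64(200.37))
screws (np.float64(165.1), np.float64(200.28))
corners (np.float64(208.4), np.float64(200.66))
spoke (np.float64(82.1), np.float64(199.74))
spoke (np.float64(82.8), np.float64(201.74))
coll (np.float64(129.3), np.float64(80.9))
sl (np.float64(137.1), np.float64(202.21))
12.6833 [399.7  20.7 255.9] [-0.24  0.01  1.79 -0.    1.34  2.02] [-0.7  0.6 -0.4]
avg [399.6  20.7 256.1] [0.1 0.  0.1]
[0.002, 0.001, -0.246] [0.0, 0.001, -0.105]
```

The sleeve cup is at about 200.5° and the pointer at 200.4°, so it stands square in front of the pointer. Next is the lever.

```bash
cat > lev.py <<'E'
import sys; from fit import *; from plan import plan
piv=b2w((504.5,5.3,np.radians(20.45)),(20,-195,0))[:2]
def main(off,angs,z=37,r=40):
    s=observe(); print(round(s["t"],2),np.round(s["position"],1),np.round(s["force"],1)); W=[]
    for L in angs:
        t=np.radians(L);u=np.array([np.cos(t),np.sin(t)]);n=np.array([-u[1],u[0]]); W.append((*(piv+r*u+off*n),z,L+90))
    print(np.round(W[0],1)); plan(W)
if __name__=="__main__": main(float(sys.argv[1]),[float(x) for x in sys.argv[3:]],float(sys.argv[2]))
E
python3 lev.py 34 180 -72
```

```text
12.88 [399.5  20.7 256.4] [-0.2 -0.2 -0.1]
[ 636.1 -198.   180.    18. ]
avg [399.4  20.7 256.5] [0.  0.  0.1]
[1.072, 0.061, 0.255] [-0.0, 0.0, -0.639]
```

carry_out --series '[[[-1,0.8,0.05,0,0,0,-0.4],[-1,0.8,0.05,0,0,0,-0.4],[-1,0.8,0.05,0,0,0,-0.4],[-1,0.8,0.05,0,0,0,-0.4],[-1,0.8,0.05,0,0,0,-0.4]]]'

```text
t: 13.5
position: [552.8, -123.0, 256.4]
tcp_rot: [1.0, -0.029, 0.0, -0.0]
force: [0.3, 0.3, 0.2]
gripper_width: 0.004
grasp_force: 0.0
```

```bash
python3 lev.py 34 180 -72
```

```text
13.5 [ 552.8 -123.   256.4] [0.3 0.3 0.2]
[ 636.1 -198.   180.    18. ]
avg [ 553.8 -124.8  254.9] [1.5 2.  0.9]
[0.288, 0.227, 0.249] [-0.0, 0.001, -0.238]
```

carry_out --series '[[[-1,0.288,0.227,0.2,0,0,-0.238],[-1,0.288,0.227,0.25,0,0,-0.238],[-1,0.288,0.227,0.25,0,0,-0.238],[-1,0.288,0.227,0.25,0,0,-0.238],[-1,0.288,0.227,0.25,0,0,-0.238]]]'

```text
t: 14.12
position: [633.0, -194.8, 179.3]
tcp_rot: [0.988, 0.153, -0.002, -0.001]
force: [-0.6, -0.5, -0.1]
gripper_width: 0.002
grasp_force: 0.0
```

```bash
python3 lev.py 34 37 -72; python3 - <<'E'
from lev import *
p=wrist(); b=cv2.cvtColor(np.ascontiguousarray(p["pixels"]),cv2.COLOR_RGB2BGR)
print(proj(p,[*piv,62]))
for l,z in[("lever_tip",46),("lock_lever",46)]:
  for m in viewer.masks_of(p,l)[:2]:
    r,c=np.nonzero(m["region"]); X=toz(p,m["at"],z)[:2]-piv; print(l,round(m["conf"],2),m["at"],m["region"].sum(),np.hypot(*X),np.degrees(np.arctan2(X[1],X[0])))
cv2.imwrite("pics/w9.png",b)
E
```

```text
14.12 [ 633.  -194.8  179.3] [-0.6 -0.5 -0.1]
[ 636.1 -198.    37.    18. ]
avg [ 633.1 -194.1  182.1] [0.1 0.4 1.8]
[0.005, 0.015, 0.484] [-0.0, 0.0, -0.004]
[245.48664434 234.42104964]
lock_lever 0.84 [272.0, 224.6] 1934 24.68009703397323 -63.9770803880181
```

View pics/w9.png

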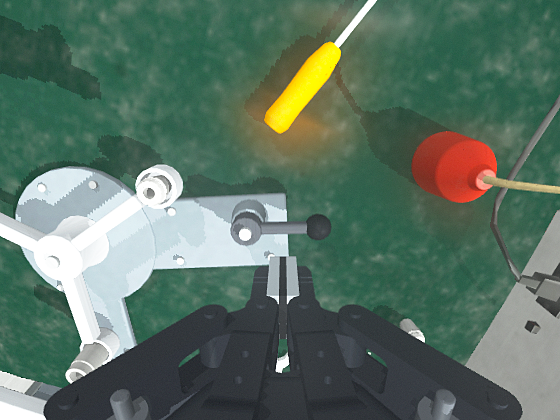

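The lever's boss is at (245,234) and its ball at (318,227). The screwdriver and red oiler lie clear at the upper right. Before lowering I'll check where the target point below the fingertips falls.

```bash
python3 - <<'E'
from lev import *
p=wrist()
for z in (37,52,180): print(z,proj(p,[636.1,-198,z]).round())
b=toz(p,(318,227),46)[:2];v=toz(p,(246,233),65)[:2]
X=b-piv; print("ball",b,"boss",v,piv,np.hypot(*X),np.degrees(np.arctan2(X[1],X[0])))
E
```

```text
37 [287. 192.]
52 [288. 196.]
180 [292. 264.]
ball [ 613.81285973 -236.74644995] boss [ 594.55202583 -170.8927783 ] [ 591.37056915 -170.42280505] 70.01772832336707 -71.3054448695376
```

The target point falls at (287,192), on the correct side of the lever with clearance. I'll lower the fingers.

carry_out --series '[[[-1,0.008,0.015,0.13,0,0,0],[-1,0.008,0.015,0.27,0,0,0],[-1,0.008,0.015,0.4,0,0,0],[-1,0.008,0.015,0.46,0,0,0],[-1,0.008,0.015,0.48,0,0,0]]]'

```text
t: 14.93
position: [635.4, -197.5, 34.0]
tcp_rot: [0.988, 0.154, -0.002, -0.002]
force: [-0.1, 0.1, -0.4]
gripper_width: 0.005
grasp_force: 0.0
```

```bash
python3 lev.py 17 38 -72 -76 -80 -84 -88
```

```text
14.93 [ 635.4 -197.5   34. ] [-0.1  0.1 -0.4]
[ 619.9 -203.2   38.    18. ]
avg [ 636.6 -198.1   36.6] [0.9 0.5 2. ]
[-0.058, -0.001, -0.005] [-0.001, 0.001, -0.003]
[-0.068, 0.003, -0.005] [-0.001, 0.001, 0.042]
[-0.077, 0.006, -0.005] [-0.001, 0.001, 0.086]
[-0.087, 0.008, -0.005] [-0.001, 0.001, 0.131]
[-0.097, 0.01, -0.005] [-0.001, 0.001, 0.175]
```

carry_out --series '[[[-1,-0.03,0,0,0,0,0],[-1,-0.05,0,-0.004,0,0,0],[-1,-0.063,0.002,-0.004,0,0,0.02],[-1,-0.077,0.006,-0.004,0,0,0.086],[-1,-0.087,0.008,-0.004,0,0,0.131]]]'

```text
t: 15.55
position: [613.7, -209.5, 41.0]
tcp_rot: [0.999, 0.049, 0.002, 0.001]
force: [1.7, -1.0, 1.0]
gripper_width: 0.001
grasp_force: 0.7
```

```bash
python3 lev.py 17 40 -84 -89 -94 -99 -104 -109
```

```text
15.55 [ 613.7 -209.5   41. ] [ 1.7 -1.   1. ]
[ 612.5 -208.4   40.     6. ]
avg [ 613.4 -209.4   40.7] [0.1 0.2 0.3]
[-0.003, -0.004, 0.002] [0.001, -0.002, -0.003]
[-0.015, 0.001, 0.002] [0.001, -0.002, 0.053]
[-0.027, 0.004, 0.002] [0.001, -0.002, 0.109]
[-0.039, 0.007, 0.002] [0.001, -0.002, 0.164]
[-0.052, 0.008, 0.002] [0.001, -0.002, 0.22]
[-0.065, 0.008, 0.002] [0.001, -0.002, 0.275]
```

carry_out --series '[[[-1,-0.015,0.001,0.008,0,0,0.053],[-1,-0.027,0.004,0.01,0,0,0.109],[-1,-0.039,0.007,0.01,0,0,0.164],[-1,-0.052,0.008,0.01,0,0,0.22],[-1,-0.065,0.008,0.01,0,0,0.275]]]'

```text
t: 16.17
position: [594.4, -213.1, 36.4]
tcp_rot: [0.986, -0.164, 0.001, 0.0]
force: [2.5, 0.7, 0.3]
gripper_width: -0.0
grasp_force: 0.9
```

```bash
python3 lev.py 17 38 -109 -114 -119 -124 -129 -134
```

```text
16.17 [ 594.4 -213.1   36.4] [2.5 0.7 0.3]
[ 594.4 -213.8   38.   -19. ]
avg [ 594.  -213.2   36.3] [0.2 0.  0.1]
[0.002, 0.002, -0.006] [0.0, -0.001, 0.002]
[-0.01, 0.006, -0.006] [-0.0, -0.001, 0.057]
[-0.022, 0.009, -0.006] [-0.0, -0.001, 0.113]
[-0.035, 0.012, -0.006] [-0.0, -0.001, 0.168]
[-0.047, 0.013, -0.006] [-0.0, -0.001, 0.224]
[-0.06, 0.013, -0.006] [-0.0, -0.001, 0.279]
```

carry_out --series '[[[-1,-0.01,0.006,-0.004,0,0,0.057],[-1,-0.022,0.009,-0.004,0,0,0.113],[-1,-0.035,0.012,-0.004,0,0,0.168],[-1,-0.047,0.013,-0.004,0,0,0.224],[-1,-0.06,0.013,-0.004,0,0,0.279]]]'

```text
t: 16.78
position: [576.0, -211.2, 37.2]
tcp_rot: [0.927, -0.374, 0.001, 0.0]
force: [1.9, -0.7, -0.2]
gripper_width: -0.0
grasp_force: 0.7
```

```bash
python3 lev.py 17 38 -134 -139 -144 -149 -153 -157 -160
```

```text
16.78 [ 576.  -211.2   37.2] [ 1.9 -0.7 -0.2]
[ 575.8 -211.    38.   -44. ]
avg [ 575.6 -211.    37.2] [0.2 0.1 0. ]
[0.0, -0.0, -0.003] [-0.0, -0.0, 0.001]
[-0.011, 0.004, -0.003] [-0.0, -0.0, 0.057]
[-0.024, 0.007, -0.003] [-0.0, -0.0, 0.112]
[-0.036, 0.01, -0.003] [-0.0, -0.0, 0.168]
[-0.046, 0.011, -0.003] [-0.0, -0.0, 0.212]
[-0.056, 0.011, -0.003] [-0.0, -0.0, 0.257]
[-0.064, 0.011, -0.003] [-0.0, -0.0, 0.29]
```

carry_out --series '[[[-1,-0.011,0.004,0,0,0,0.057],[-1,-0.024,0.007,0,0,0,0.112],[-1,-0.036,0.01,0,0,0,0.168],[-1,-0.046,0.011,0,0,0,0.212],[-1,-0.051,0.011,0,0,0,0.235]]]'

```text
t: 17.4
position: [562.4, -203.0, 37.1]
tcp_rot: [0.843, -0.537, 0.0, 0.0]
force: [1.5, -2.3, -0.8]
gripper_width: 0.0
grasp_force: 0.6
```

```bash
python3 lev.py 17 38 -155 -158 -160 -162 -164; python3 -c "
from h import *
s=observe();print(s['force'],s['qpos'])"
```

```text
17.4 [ 562.4 -203.    37.1] [ 1.5 -2.3 -0.8]
[ 562.3 -202.7   38.   -65. ]
avg [ 562.4 -202.9   37.1] [0.1 0.1 0. ]
[-0.0, 0.0, -0.003] [0.0, -0.0, 0.001]
[-0.008, 0.003, -0.003] [0.0, -0.0, 0.034]
[-0.012, 0.004, -0.003] [0.0, -0.0, 0.056]
[-0.017, 0.006, -0.003] [0.0, -0.0, 0.078]
[-0.022, 0.007, -0.003] [0.0, -0.0, 0.101]
[0.34512878 0.16993577 0.65736166] [-5.41890996e-01  6.78644371e-01  1.47274397e+00  6.78026409e-05
  9.90307238e-01  2.16082860e+00]
```

carry_out --series '[[[-1,-0.004,0.002,0,0,0,0.017],[-1,-0.008,0.003,0,0,0,0.034],[-1,-0.01,0.004,0,0,0,0.045],[-1,-0.012,0.004,0,0,0,0.052],[-1,-0.014,0.005,0,0,0,0.052]]]'

```text
t: 18.02
position: [559.4, -199.9, 37.1]
tcp_rot: [0.821, -0.571, 0.0, 0.0]
force: [2.9, -3.8, -2.6]
gripper_width: 0.005
grasp_force: 2.4
```

carry_out --series '[[[-1,-0.002,0,0,0,0,0],[-1,-0.004,0,0,0,0,0],[-1,-0.004,0,0,0,0,0]]]'

```text
t: 18.27
position: [559.4, -199.8, 37.2]
tcp_rot: [0.821, -0.571, 0.002, 0.0]
force: [3.9, -6.8, -4.8]
gripper_width: 0.001
grasp_force: 4.0
```

```bash
python3 lev.py 17 38 -158 -160 -162 -164
```

```text
18.27 [ 559.4 -199.8   37.2] [ 3.9 -6.8 -4.8]
[ 560.7 -201.2   38.   -68. ]
avg [ 559.4 -199.8   37.2] [0. 0. 0.]
[0.006, -0.002, -0.003] [-0.001, -0.002, -0.019]
[0.001, -0.0, -0.003] [-0.001, -0.002, 0.004]
[-0.004, 0.002, -0.003] [-0.001, -0.002, 0.026]
[-0.008, 0.003, -0.003] [-0.001, -0.002, 0.048]
```

The finger has stalled at -160.4° while the force rises to about 9 N, so the lever is on its stop. I'll press slightly more, then back off and lift.

carry_out --series '[[[-1,-0.003,0,0,0,0,0],[-1,-0.006,0,0,0,0,0],[-1,-0.006,0,0,0,0,0]]]'

```text
t: 18.72
position: [559.4, -199.7, 37.3]
tcp_rot: [0.821, -0.571, 0.003, 0.001]
force: [7.3, -14.6, -7.8]
gripper_width: 0.005
grasp_force: 8.0
```

carry_out --series '[[[-1,0.03,0,0,0,0,0],[-1,0.07,0,0,0,0,0],[-1,0.07,0,-0.12,0,0,0],[-1,0.07,0,-0.26,0,0,0],[-1,0.07,0,-0.4,0,0,0]]]'

```text
t: 19.13
position: [564.7, -216.3, 157.3]
tcp_rot: [0.821, -0.571, -0.002, -0.0]
force: [0.4, 0.6, -0.1]
gripper_width: 0.0
grasp_force: 0.0
```

carry_out --series '[[[-1,-0.1,0,-0.4,0,0,0],[-1,-0.1,0,-0.4,0,0,0],[-1,-0.1,0,-0.4,0,0,0],[-1,-0.1,0,-0.4,0,0,0],[-1,-0.1,0,-0.4,0,0,0]]]'

```text
t: 19.55
position: [555.3, -188.1, 278.6]
tcp_rot: [0.821, -0.571, 0.002, -0.0]
force: [0.0, 0.5, -1.3]
gripper_width: 0.0
grasp_force: 0.0
```

```bash
python3 - <<'E'
from lev import *
from meas import ang
s=observe(); print(s["t"],s["position"])
for _ in range(3): viewer.grab_frame("wrist")
q=np.array([504.3,5.2,0])
for n in("wrist","top"):
    p=wrist() if n=="wrist" else viewer.grab_frame("top")
    if n=="wrist": h=p
    print(n); ang(p,"collet_a",58,q); ang(p,"sleeve",65,q)
    for l,z in[("lock_lever",48),("lever_tip",46)]:
        for m in viewer.masks_of(p,l)[:2]:
            r,c=np.nonzero(m["region"]); print(l,round(m["conf"],2),m["at"],m["region"].sum(),c.min(),c.max(),r.min(),r.max()); X=toz(p,m["at"],z)[:2]-piv; print(np.hypot(*X),np.degrees(np.arctan2(X[1],X[0]))%360)
    e=proj(p,[*(piv+70*np.array([np.cos(np.radians(200.45)),np.sin(np.radians(200.45))])),46]); print("expect ball",e)
    i=e.round().astype(int); w=p["pixels"][max(i[1]-25,0):i[1]+26,max(i[0]-25,0):i[0]+26].astype(int)
    k=(w.max(2)<55); rr,cc=np.nonzero(k); print("dark",k.sum(),cc.mean()+i[0]-25 if k.any() else 0,rr.mean()+i[1]-25 if k.any() else 0)
E
```

```text
19.55 [ 555.33826038 -188.12997008  278.57314608]
wrist
collet_a 0.58 [219. 238.] r 132.3 ang -42.6
lock_lever 0.94 [271.0, 175.7] 1201 236 315 166 191
27.888675044835324 205.05526786076078
lock_lever 0.69 [238.8, 272.0] 1616 201 372 221 312
133.30279727676333 102.58902620104811
lever_tip 0.7 [269.8, 177.4] 1217 236 315 166 191
26.222629136994716 199.675888644645
lever_tip 0.55 [239.4, 270.5] 1421 202 371 222 310
132.0517228520252 102.78941405691704
expect ball [305.32306104 177.03992757]
dark 1 297.0 183.0
top
collet_a 0.61 [341. 182.] r 121.8 ang -37.6
collet_a 0.43 [264. 210.] r 133.1 ang 80.7
collet_a 0.15 [330. 216.] r 44.2 ang -83.7
sleeve 0.56 [328. 214.] r 39.6 ang -78.1
sleeve 0.53 [331. 262.] r 123.7 ang -159.2
lever_tip 0.51 [311.7, 213.4] 1145 257 349 180 272
193.4826728970406 111.89158817199659
expect ball [388.06827918 210.51993399]
dark 0 0 0
```

```bash
python3 -c "
from workcell import finish_job; print(finish_job())"
```

```text
the job is handed in; nothing more can be done
None
```

I turned the carousel until the sleeve's cup stood square with the pointer (within about 0.5° by camera), then pushed the lock lever to its stop (the finger stalled as the force rose to about 18 N), and handed the job in with the arm clear at about 20 s.

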